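# Find the hidden battery-door release on the power pack

### The arm

A 7-joint arm with a two-finger parallel gripper is mounted at the origin on the work surface. World frame = base frame: x ahead of the robot, y to its left, z up, the work surface at z = 0. Lengths are in m, angles in rad, forces in N, time in s.
With the tool pointing down it reaches from about 0.4 to 0.85 m from the base axis. Payload 10.4 kg.
Tool frame: the origin (TCP) lies at the very end of the fingers, on their centre line; the grasp point (between the pads) lies 19 mm behind it (manip.tcp_to_grasp is the distance from the TCP to the grasp point, in m); x points along the fingers, y is the direction in which the jaws open and shut, and the axes are right-handed (so a half turn about x gives the same grasp; the last joint's range is limited). The gripper opens to 85 mm and grips with 20 to 120 N. Pads are 22 mm wide; open, the fingers measure 114 mm over their backs; the gripper's body (76 mm by 85 mm) begins 54 mm behind the grasp point. The pads swing forward as they close: fully open they stand 13 mm farther back than shut.
Start: joints at [-1.327, 0.332, -0.065, 1.46, 0.022, 1.35, -0.088], TCP at [0.165, 0.603, 0.231] pointing down, gripper open.
Joint ranges: [-2.6, 2.6], [-0.5, 2.12], [-1.47, 1.34], [0.16, 2.42], [-1.27, 4.41], [0.06, 2.06], [-2.6, 2.6]. Speed limits (rad/s): [2.22, 2.22, 2.79, 2.79, 3.14, 3.14, 3.14].

### API

Orientations are given as a unit quaternion [x, y, z, w].
In Python, from workcell import manip, cams, hand_in gives the robot as it stands.
- The arm moves only by the shell command python3 -m handwheel 'ROWS' [FORCE]. ROWS is text: rows parted by semicolons, each of 7 numbers parted by spaces: the shift along the tool's x, y, z in mm, then the turn, a rotation vector about the tool's x, y, z in rad, then the finger opening in mm, from 0 to 85.4. A call has 1 to 8 rows; each row shifts and turns the commanded pose from where the row before left it, along the tool's axes as they then stand; what a row does not reach is not made up. A row lasts 1/10 s, in which the tool goes at most 50 mm and 8.59 degrees, less where a joint would pass 70% of its speed; a pose out of reach is approached as far as the arm can. A call with a gripper value outside its range is refused whole. The fingers move at their own pace and stop on an object; FORCE is the grip in N (left out, the last holds). Time passes only in rows, so rows that do not move let the fingers close. It gives the time, the measured TCP pose, the force and the opening at its end, in the units of the state.
- manip.get_obs(): the state, without advancing time (a new reading comes with each control period).
- cams.camera(name): name is "scene" or "top" or "wrist"; returns a dict with "color" (420x560x3 uint8, blue, green, red), "depth" (420x560 float32, m along the optical axis (not along the pixel's ray), 0 where there is no reading), "camera_matrix" (3x3 intrinsics, pixels), "origin" and "attitude" of the camera in the world; the wrist camera has in their place "T_tool_cam" (4x4, takes a point from camera to tool coordinates, whose origin is the TCP and whose axes are the tool frame's). Camera axes: x right, y down, z forward; pixel columns grow to the right and rows downward; lengths in m; the calibration is good to about 2 mm. A picture is of the moment at which its call begins: read the wrist's pose just before it.
- hand_in(): hands the job in, once; it reports no verdict.
Trained networks look in the newest picture that a camera, given by its name, has taken for a name from the list of things; names that differ only in an ending like _2 or _b are one class to them, and where a whole thing is asked for, a point or a joint stands for the part that bears it (a point fixed in the world has none). Each returns a list of dicts, best first, with "conf" (0 to 1); they miss things now and then, are a little off and sometimes report something else, mostly with a low value. They report only what shows in the picture. A call takes as long as a camera call.
- cams.recognise(camera, thing): "box" ([left, top, width, height] in pixels, round what is visible of it).
- cams.outline_of(camera, thing): "region" (420x560 bool, what is visible of it) and "box" ([left, top, width, height] in pixels, round what is visible of it).
The state is a dict: "clock": time; "joint_pos": joint angles; "joint_velocities": joint speeds; "tau": joint torques, N m; "position": TCP position; "ee_rot": TCP orientation; "ft_force": force on the tool from outside, world axes, zero at the start; "torque": the same for the moment, N m; "grip_width": opening from 0.0 (shut) to 1.0 (fully open).
Only numpy, scipy, OpenCV 4.12 (cv2) and the standard library are available. Lean on these libraries where they do the work, as an engineer would, in place of code of your own. Each camera call takes 0.05 s, during which the arm holds its last target.

### The job

Get at the batteries of the grey power pack on the packing table: with the fingertips, feel along the two strips let into its flat top until you find the one flush release plate that gives way, and push that plate all the way in so that the battery door springs ajar by itself. Do not lean hard on the pack and do not touch the battery door. Pick nothing up, leave every other thing where it stands, and finish with the robot clear of everything.

Things in the scene. Friction and masses are not known exactly. Their poses are not given: they have to be found in the camera images.
- pack: portable power pack, a flat grey plastic box lying on the table, fixed: 260 mm along its x, 370 mm along its y, 75 mm high; origin at the centre of its underside, z up. Two equal strips, running along y, are let side by side into its flat top on the side nearer the robot (-x); the battery door lies beyond them (+x side)
- strip_near (a point): middle of the visible part of the strip nearer the robot, on its surface (73.5 mm above the table), axes parallel to the pack's. Flat grey strip, 156 mm along y, 60 mm along x, 1.5 mm below the pack's top. The one release plate lies flush in this strip or in the other, on the strip's centre line, its centre within 50 mm of the strip's middle along y (not reported: to be felt or seen)
- strip_far (a point): the same point of the other strip, 70 mm farther along the pack's x, next to the battery door; same size, height and look. The strip without the plate, and all of a strip round the plate, is solid and does not give
- catch (a joint): how far the release plate is pushed in: 0 flush with the strip, 0.0055 m fully in. The plate is 46 by 46 mm, sides parallel to the strip's, in the same grey plastic, outlined by a 1.5 mm gap. It moves straight down under about 4 to 5 N anywhere on it and stays where it is left; fingertips must stand wholly on the plate to push it in
- door_mid (a point): middle of the top of the closed battery door, level with the pack's top, axes parallel to the pack's (this point stays with the pack). Door 72 mm along x, 162 mm along y, 5 mm thick, hinged along its far (+x) edge; it is linked to the release plate, and its edge nearer the robot rises to about 30 mm above the pack's top when the plate is fully in
- hatch (a joint): opening angle of the battery door: 0 closed, about 0.44 rad with the release plate fully in; not to be moved by hand
- tape: roll of brown paper tape lying flat on top of the pack beside the battery door, 76 mm outer diameter, 24 mm high; origin at the centre of its underside; bystander
- glue: glue stick standing on the table, 29 mm diameter, 90 mm high; origin at the centre of its underside; bystander
- jar: closed jar standing on the table, 60 mm diameter, 75 mm high; origin at the centre of its underside; bystander
- cup: white open cup standing on the table, 72 mm diameter, 85 mm high; origin at the centre of its underside; bystander
- brush: paint brush lying on the table between robot and pack, 170 mm long along its x; bystander
- carton: small closed carton on the table, 70 x 100 x 35 mm high; origin at the centre of its underside; bystander

How it is judged:
At the end, for the whole second after the job is handed in: The release plate is pushed in (at least 4.5 of its 5.5 mm) and stays in, the battery door stands ajar by at least 0.33 rad, and every bystander is within 20 mm of where it stood (value of joint catch above 0.0045 m and value of joint hatch above 0.33 rad and distance of each of tape, glue, jar, cup, brush, carton from where it was at the start of the episode below 0.02 m); the robot touches nothing.
It fails at once if the robot touches the battery door (over 1 N) (contact force between the arm and hatch above 1 N).
It fails at once if the robot leans hard (over 60 N) on the pack or anything else (contact force between the arm and anything else above 60 N).
It fails at once if a bystander is shoved, lifted or carried more than 20 mm from its place (distance of any of tape, glue, jar, cup, brush, carton from where it was at the start of the episode above 0.02 m).
It also fails if it takes over 58 s, if anything falls off the work surface, if the arm or the gripper's body presses on something with over 40 N, if the wrist force passes 120 N, or if a joint passes its speed limit or range.

## Working session

There is one attempt and no reset: what is moved stays moved. The work goes in short steps, Python scripts to look and compute and a shell command to move; the robot and the scene stay as the last step left them, time stands still between calls to the robot, and variables do not carry over. Pictures are saved under pics/ and viewed, and the job is handed in when it is done.

```bash
mkdir -p pics; ls
python3 - <<'E'
from workcell import manip,cams
import cv2
o=manip.get_obs(); print(o)
for n in ["scene","top","wrist"]:
    c=cams.camera(n); cv2.imwrite(f"pics/{n}0.png",c["color"]); print(n,c["camera_matrix"],c.get("origin"),c.get("attitude"),c.get("T_tool_cam"))
E
```

```text
pics
{'clock': 0.0, 'joint_pos': array([-1.32663353,  0.33286733, -0.06470312,  1.46096488,  0.0216147 ,
        1.34989141, -0.08848836]), 'joint_velocities': array([ 6.11787684e-04,  1.28500294e-03, -3.31353722e-05,  3.19541683e-04,
        8.52960841e-04,  1.10170453e-03,  3.81659322e-04]), 'tau': array([-3.88189401e-04, -6.25466037e+01,  4.88260039e-02, -3.91587317e+01,
        1.61741814e-02,  1.02395355e-02, -4.39923213e-06]), 'position': array([0.16466392, 0.60252136, 0.23050753]), 'ee_rot': array([ 0.09351589,  0.70086694, -0.09452749,  0.70078875]), 'ft_force': array([-0.6226345 ,  0.53305214, -0.0766289 ]), 'torque': array([-0.02811105,  0.00570669, -0.01636834]), 'grip_width': 1.0040817837522624}
scene [[463.65792982   0.         288.04352063]
 [  0.         463.65792982 208.82526705]
 [  0.           0.           1.        ]] [ 1.54863724 -0.20379224  0.76636308] [ 0.68713788  0.55651255 -0.28354183 -0.37113252] None
top [[407.9382038    0.         278.04126499]
 [  0.         407.9382038  206.15526733]
 [  0.           0.           1.        ]] [0.48312724 0.04362809 0.93679268] [ 0.71230735 -0.69963287  0.04713518 -0.0301723 ] None
wrist [[328.63834905   0.         280.25613931]
 [  0.         328.63834905 209.0879841 ]
 [  0.           0.           1.        ]] None None [[-4.33306675e-04 -2.75542620e-01  9.61288758e-01 -1.44062115e-01]
 [ 9.99999748e-01  4.21315599e-04  5.71521268e-04  1.64778001e-04]
 [-5.62484416e-04  9.61288764e-01  2.75542368e-01 -7.01321208e-02]
 [ 0.00000000e+00  0.00000000e+00  0.00000000e+00  1.00000000e+00]]
```

View pics/scene0.png

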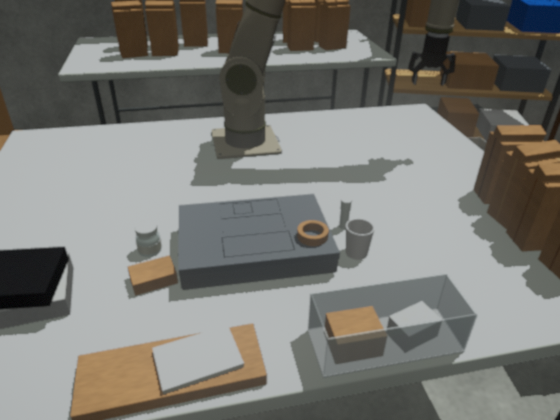

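View pics/top0.png

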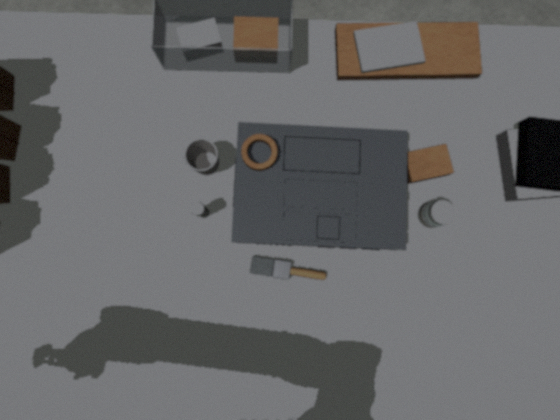

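View pics/wrist0.png

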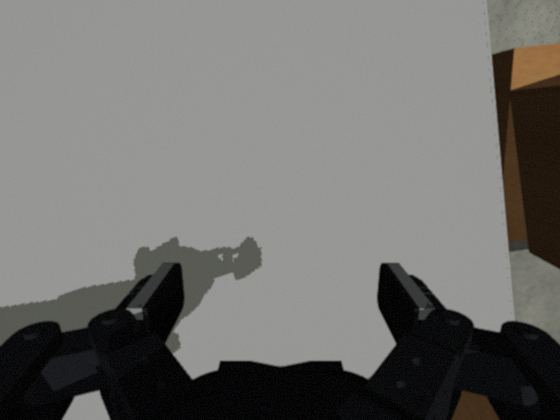

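The top view shows the pack (235–408, 123–248), the door outline around (322,155), and a square outline at (328,227) in the near strip. The tape is at (260,152). I'll measure these next.

```bash
cat > h.py <<'E'
import numpy as np, cv2
from scipy.spatial.transform import Rotation as R
from workcell import manip,cams
def w(c,u,v,z):
    K=c["camera_matrix"]; d=np.linalg.inv(K)@[u,v,1]; r=R.from_quat(c["attitude"]).as_matrix()@d
    o=np.array(c["origin"]); return o+r*(z-o[2])/r[2]
E
python3 - <<'E'
from h import *
c=cams.camera("top"); im=c["color"]
for z,p in [(.075,[(235,123),(408,130),(408,248),(233,243)]),(.0735,[(328,227)]),(.075,[(322,155)])]:
    for q in p: print(q,w(c,*q,z).round(4))
rs={}
for t in ["pack","tape","glue","jar","cup","brush","carton"]:
    r=cams.outline_of("top",t)
    if r:
        r=r[0]; m=r["region"].astype(np.uint8); (cx,cy),s,a=cv2.minAreaRect(np.argwhere(m)[:,::-1].astype(np.float32)); 
        z=dict(pack=.075,tape=.099,glue=.09,jar=.075,cup=.085,brush=.01,carton=.035)[t]
        print(t,round(r["conf"],2),r["box"],(cx,cy),s,a,w(c,cx,cy,z).round(4), "depth",np.median(c["depth"][m>0]))
        if t=="pack":
            for q in cv2.boxPoints(((cx,cy),s,a)): print("  corner",q,w(c,*map(float,q),.075).round(4))
crop=im[110:260,220:425]; g=cv2.cvtColor(crop,cv2.COLOR_BGR2GRAY)
g=cv2.createCLAHE(4,(3,3)).apply(g); cv2.imwrite("pics/crop.png",cv2.resize(g,(800,585),interpolation=cv2.INTER_CUBIC))
E
```

```text
(235, 123) [0.7576 0.1201 0.075 ]
(408, 130) [ 0.7511 -0.2579  0.075 ]
(408, 248) [ 0.4941 -0.2532  0.075 ]
(233, 243) [0.4983 0.117  0.075 ]
(328, 227) [ 0.5357 -0.0832  0.0735]
(322, 155) [ 0.691  -0.0695  0.075 ]
pack 0.7 [233.2, 124.3, 176.9, 124.2] (321.04742431640625, 186.5523681640625) (173.7329864501953, 121.24853515625) 2.8624050617218018 [ 0.622  -0.0678  0.075 ] depth 0.8760107
  corner [231.26187 242.76309] [0.4988 0.1206 0.075 ]
  corner [237.31674 121.66583] [0.7607 0.1151 0.075 ]
  corner [410.83298 130.34164] [ 0.7505 -0.2642  0.075 ]
  corner [404.7781 251.4389] [ 0.4868 -0.2462  0.075 ]
tape 0.98 [239.0, 133.5, 39.7, 37.3] (259.5, 152.0) (36.0, 35.0) 90.0 [0.6887 0.065  0.099 ] depth 0.8551544
glue 0.63 [191.2, 200.0, 17.4, 18.0] (199.75001525878906, 210.25001525878906) (18.384775161743164, 13.435027122497559) 45.0 [0.5646 0.1865 0.09  ] depth 0.8478445
jar 0.58 [418.4, 202.5, 36.0, 25.3] (436.5, 214.0) (26.0, 37.0) 90.0 [ 0.5676 -0.3161  0.075 ] depth 0.87614554
cup 0.82 [185.1, 137.9, 31.7, 37.4] (202.0, 157.0) (36.0, 34.0) 90.0 [0.6785 0.1869 0.085 ] depth 0.9059613
brush 0.89 [249.3, 259.5, 75.9, 22.5] (288.1351318359375, 270.189208984375) (74.96593475341797, 18.741485595703125) 9.462322235107422 [ 0.4407 -0.0029  0.01  ] depth 0.90812576
carton 0.59 [406.7, 142.8, 46.8, 40.1] (426.89703369140625, 163.60067749023438) (32.20717239379883, 48.69236755371094) 77.6609115600586 [ 0.6861 -0.3137  0.035 ] depth 0.9264726
```

View pics/crop.png

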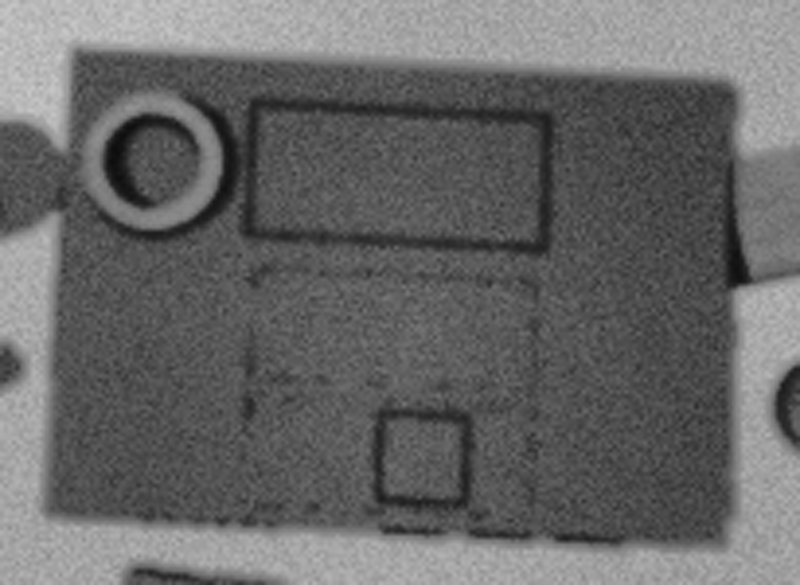

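The square outline, the release plate, is in the near strip at top px (328.4, 227.2). That puts it at about (0.535, -0.084), with pack yaw around -0.8°. Next is the move in the tool frame.

```bash
cat >> h.py <<'E'
def go(tgt, yv=None):
    o=manip.get_obs(); M=R.from_quat(o["ee_rot"]).as_matrix()
    print("pos",o["position"].round(4),"\n",M.round(3)); 
    print("tool shift mm",(M.T@(np.array(tgt)-o["position"])*1000).round(1),"F",o["ft_force"].round(2),"t",o["clock"],"g",o["grip_width"])
E
python3 - <<'E'
from h import *
go([.535,-.084,.2])
o=manip.get_obs(); M=R.from_quat(o["ee_rot"]).as_matrix()
for s in (1,-1):
  y=s*np.array([np.sin(.014),np.cos(.014),0]); x=np.array([0,0,-1.]); T=np.c_[x,y,np.cross(x,y)]
  print(R.from_matrix(M.T@T).as_rotvec(), "yaw")
E
```

```text
pos [0.1648 0.6029 0.2313] 
 [[-0.     0.264  0.965]
 [ 0.     0.965 -0.264]
 [-1.     0.    -0.   ]]
tool shift mm [  31.3 -565.   538.2] F [ 0.18  0.03 -0.34] t 0.55 g 1.0026440370350078
[-2.52811630e-01 -1.54238780e-05 -6.51646014e-05] yaw
[ 2.88878102e+00 -9.46276702e-05  2.23975228e-05] yaw
```

```bash
python3 -m handwheel '0 0 0 -0.126 0 0 0; 0 -20 12 -0.127 0 0 0; 0 -42 23.5 0 0 0 0; 0 -42 23.5 0 0 0 0; 0 -42 23.5 0 0 0 0; 0 -42 23.5 0 0 0 0; 0 -42 23.5 0 0 0 0; 0 -42 23.5 0 0 0 0' 20; python3 -m handwheel '0 -42 23.5 0 0 0 0; 0 -42 23.5 0 0 0 0; 0 -42 23.5 0 0 0 0; 0 -42 23.5 0 0 0 0; 0 -42 23.5 0 0 0 0; 0 -42 23.5 0 0 0 0; 0 -42 23.5 0 0 0 0; 0 -20 12 0 0 0 0'; python3 -c "
from h import *
go([.535,-.084,.2])"
```

```text
clock: 1.35
position: [0.312, 0.3257, 0.2316]
ee_rot: [0.005, 0.707, -0.005, 0.707]
ft_force: [1.1, 0.6, 1.1]
grip_width: 0.001
clock: 2.15
position: [0.4847, 0.0068, 0.2318]
ee_rot: [0.006, 0.707, -0.007, 0.708]
ft_force: [0.3, 0.8, 0.5]
grip_width: -0.001
pos [0.4847 0.0068 0.2318] 
 [[ 0.001  0.018  1.   ]
 [-0.001  1.    -0.018]
 [-1.    -0.     0.001]]
tool shift mm [ 31.9 -89.8  51.9] F [0.27 0.77 0.46] t 2.15 g -0.0012969686460734967
```

```bash
python3 -m handwheel '0 -40 20 0 0 0 0; 0 -40 20 0 0 0 0; 12 -10 12 0 0 0 0; 20 0 0 0 0 0 0; 0 0 0 0 0 0 0; 0 0 0 0 0 0 0'; python3 -c "
from h import *
go([.535,-.084,.1])
o=manip.get_obs()
c=cams.camera('wrist'); cv2.imwrite('pics/w1.png',c['color'])
T=c['T_tool_cam'];M=R.from_quat(o['ee_rot']).as_matrix()
C=dict(camera_matrix=c['camera_matrix'],origin=M@T[:3,3]+o['position'],attitude=R.from_matrix(M@T[:3,:3]).as_quat())
import pickle; pickle.dump(C,open('w1.pkl','wb'))
print(c['depth'].shape, o['position'])
d=np.linalg.inv(C['camera_matrix'])
P=lambda p:(lambda q:(C['camera_matrix']@q/q[2])[:2])(R.from_quat(C['attitude']).as_matrix().T@(np.array(p)-C['origin']))
for dx,dy in [(-.023,-.023),(-.023,.023),(.023,.023),(.023,-.023)]: print(P([.535+dx,-.084+dy,.0735]).round(1))
"
```

```text
clock: 2.75
position: [0.5341, -0.0793, 0.1995]
ee_rot: [0.005, 0.707, -0.005, 0.707]
ft_force: [-0.3, -0.2, 1.0]
grip_width: 0.003
pos [ 0.5341 -0.0793  0.1995] 
 [[-0.001  0.013  1.   ]
 [ 0.     1.    -0.013]
 [-1.     0.    -0.001]]
tool shift mm [99.5 -4.7  1.1] F [-0.35 -0.16  0.99] t 2.75 g 0.003287018294470819
(420, 560) [ 0.53406552 -0.07933425  0.19954437]
[246.2 175.5]
[301.5 174.8]
[301.3 227.2]
[248.3 227.9]
```

View pics/w1.png

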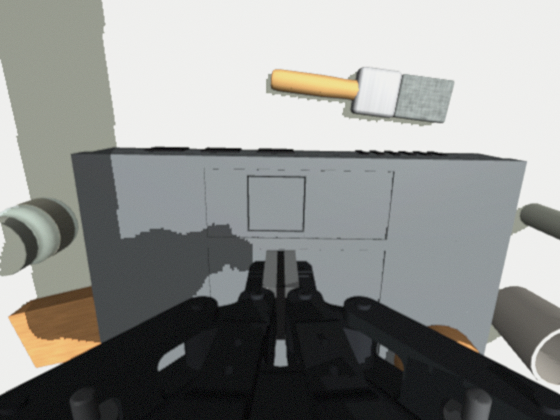

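The plate outline is clear in the wrist view at about (247–304, 176–232), centred at (276,204). The prediction from the top camera was (274,201), so the two agree closely.

```bash
python3 -c "
from h import *
import pickle;C=pickle.load(open('w1.pkl','rb'))
a=[w(C,*q,.0735) for q in [(247.5,176.5),(305,176.5),(303.5,231.5),(248,231.5)]]
for p in a: print(p.round(4))
m=np.mean(a,0);print(m)
go([*((m+[.535,-.084,0])/2)[:2],.0735])"
```

```text
[ 0.5128 -0.1059  0.0735]
[ 0.5135 -0.0581  0.0735]
[ 0.562  -0.059   0.0735]
[ 0.5613 -0.1074  0.0735]
[ 0.53739366 -0.08262575  0.0735    ]
pos [ 0.5344 -0.0792  0.2001] 
 [[ 0.001  0.013  1.   ]
 [ 0.     1.    -0.013]
 [-1.     0.     0.001]]
tool shift mm [126.6  -4.1   1.7] F [0.72 0.53 0.5 ] t 2.8 g 0.0025024003402060223
```

```bash
python3 -m handwheel '30 -4 2 0 0 0 0; 40 0 0 0 0 0 0; 30 0 0 0 0 0 0; 15 0 0 0 0 0 0; 5 0 0 0 0 0 0; 0 0 0 0 0 0 0; 0 0 0 0 0 0 0; 0 0 0 0 0 0 0'; python3 -c "
from h import *
go([.5365,-.083,.0735])"
```

```text
clock: 3.6
position: [0.5371, -0.0836, 0.0807]
ee_rot: [0.005, 0.706, -0.005, 0.708]
ft_force: [0.6, -0.6, -1.4]
grip_width: 0.001
pos [ 0.5371 -0.0836  0.0807] 
 [[ 0.002  0.014  1.   ]
 [ 0.     1.    -0.014]
 [-1.     0.     0.002]]
tool shift mm [ 7.2  0.6 -0.6] F [ 0.65 -0.61 -1.44] t 3.6 g 0.001411333603206887
```

```bash
python3 -m handwheel '3 0 0 0 0 0 0; 2 0 0 0 0 0 0; 1 0 0 0 0 0 0; 0 0 0 0 0 0 0'; python3 -m handwheel '1 0 0 0 0 0 0; 1 0 0 0 0 0 0; 0 0 0 0 0 0 0';python3 -m handwheel '1 0 0 0 0 0 0; 0 0 0 0 0 0 0'
```

```text
clock: 4.0
position: [0.5362, -0.0836, 0.0732]
ee_rot: [0.005, 0.707, -0.005, 0.707]
ft_force: [-0.0, 0.3, 0.4]
grip_width: -0.004
clock: 4.3
position: [0.5362, -0.0836, 0.0713]
ee_rot: [0.005, 0.707, -0.005, 0.707]
ft_force: [-1.9, 0.4, 2.5]
grip_width: -0.003
clock: 4.5
position: [0.5362, -0.0836, 0.0702]
ee_rot: [0.005, 0.707, -0.005, 0.707]
ft_force: [-1.0, 0.5, 2.7]
grip_width: 0.002
```

It gives way under a few newtons, so this is the plate. I'll keep pushing down to its stop.

```bash
python3 -m handwheel '1 0 0 0 0 0 0; 1 0 0 0 0 0 0; 0 0 0 0 0 0 0'; python3 -m handwheel '0.5 0 0 0 0 0 0; 0.5 0 0 0 0 0 0; 0 0 0 0 0 0 0'
```

```text
clock: 4.8
position: [0.5362, -0.0836, 0.0682]
ee_rot: [0.005, 0.707, -0.005, 0.707]
ft_force: [-0.8, -0.4, 3.3]
grip_width: -0.006
clock: 5.1
position: [0.5363, -0.0836, 0.068]
ee_rot: [0.005, 0.707, -0.005, 0.707]
ft_force: [-4.7, 2.1, 14.9]
grip_width: -0.0
```

```bash
python3 -c "
from h import *
for n in ['scene','top']:
  c=cams.camera(n); cv2.imwrite(f'pics/{n}2.png',c['color'])
go([.5365,-.083,.068])"
```

```text
pos [ 0.5363 -0.0836  0.068 ] 
 [[ 0.     0.014  1.   ]
 [ 0.001  1.    -0.014]
 [-1.     0.001  0.   ]]
tool shift mm [0.  0.6 0.2] F [-5.1   1.17 13.98] t 5.2 g 0.004502841620501339
```

View pics/scene2.png

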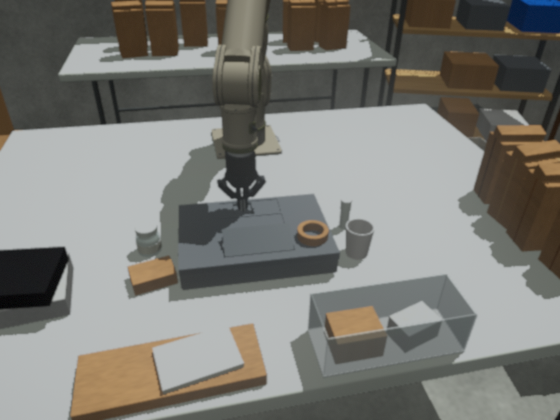

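The push stopped firmly at z = 0.068 with 15 N, which is the full 5.5 mm of travel, and the door's near edge at (258,230) looks raised. I'll retract straight up and then check.

```bash
python3 -m handwheel '-5 0 0 0 0 0 0; -20 0 0 0 0 0 0; -40 0 0 0 0 0 0; -40 0 0 0 0 0 0; -40 0 0 0 0 0 0; 0 0 -30 0 0 0 0; 0 0 -30 0 0 0 0; 0 0 0 0 0 0 0'; python3 -m handwheel '-20 0 -20 0 0 0 0; 0 40 0 0 0 0 0; 0 40 0 0 0 0 0; 0 40 0 0 0 0 0; 0 40 0 0 0 0 0; 0 40 0 0 0 0 0; 0 0 0 0 0 0 0; 0 0 0 0 0 0 0'; python3 -c "
from h import *
c=cams.camera('scene'); cv2.imwrite('pics/scene3.png',c['color'])
c=cams.camera('top'); cv2.imwrite('pics/top3.png',c['color'])
D=c['depth'];Rm=R.from_quat(c['attitude']).as_matrix();K=c['camera_matrix']
def pt(u,v):
  d=np.median(D[v-2:v+3,u-2:u+3]); return (c['origin']+Rm@(np.linalg.inv(K)@[u,v,1]*d)).round(4)
for q in [(320,140),(320,150),(320,160),(320,168),(320,172),(320,176),(328,227),(300,225),(355,225)]: print(q,pt(*q))
for t,z in dict(tape=.099,glue=.09,jar=.075,cup=.085,brush=.01,carton=.035).items():
  r=cams.outline_of('top',t)
  if r: (cx,cy),s,a=cv2.minAreaRect(np.argwhere(r[0]['region'])[:,::-1].astype(np.float32)); print(t,w(c,cx,cy,z).round(4))
go([.5,0,.2])"
```

```text
clock: 6.0
position: [0.4738, -0.0832, 0.2123]
ee_rot: [0.006, 0.707, -0.005, 0.707]
ft_force: [0.2, 0.5, -0.3]
grip_width: -0.001
clock: 6.8
position: [0.4591, 0.1181, 0.2319]
ee_rot: [0.004, 0.707, -0.005, 0.707]
ft_force: [0.2, -0.4, 0.6]
grip_width: -0.004
(320, 140) [ 0.7235 -0.0647  0.0771]
(320, 150) [ 0.6983 -0.0633  0.0893]
(320, 160) [ 0.6738 -0.0618  0.1017]
(320, 168) [ 0.6655 -0.0672  0.0598]
(320, 172) [ 0.6565 -0.0672  0.0606]
(320, 176) [ 0.6447 -0.0652  0.0762]
(328, 227) [ 0.5359 -0.0839  0.0687]
(300, 225) [ 0.5387 -0.0235  0.0749]
(355, 225) [ 0.5409 -0.1407  0.074 ]
tape [0.6898 0.065  0.099 ]
jar [ 0.568  -0.3163  0.075 ]
cup [0.6785 0.1869 0.085 ]
brush [ 0.4403 -0.0046  0.01  ]
carton [ 0.6863 -0.3138  0.035 ]
pos [0.4591 0.117  0.2324] 
 [[ 0.     0.015  1.   ]
 [ 0.     1.    -0.015]
 [-1.     0.     0.   ]]
tool shift mm [  32.3 -116.3   42.7] F [-0.94  0.46  0.71] t 7.2 g 0.000829003106287315
```

View pics/scene3.png

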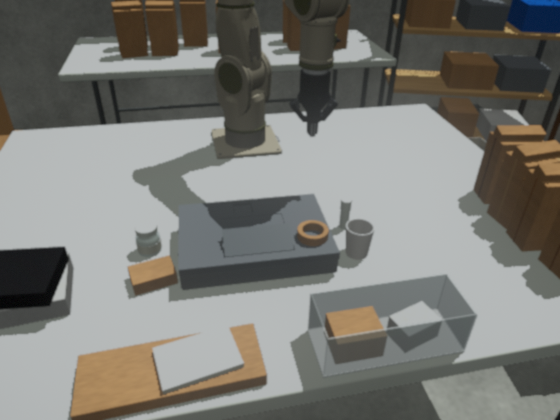

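View pics/top3.png

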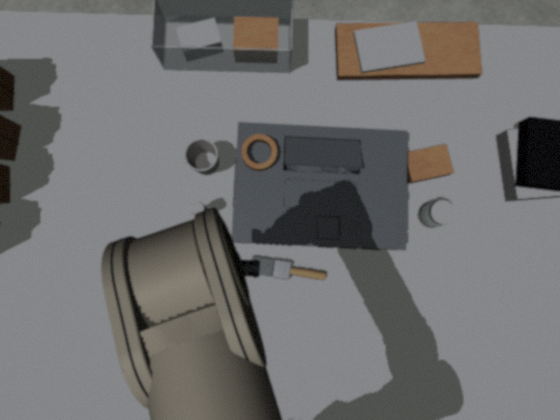

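The door slope works out to about 0.46 rad and the plate sits about 5.8 mm below the strip by depth. The arm is clear and the bystanders haven't moved. Handing in.

```bash
python3 -c "
from workcell import hand_in
print(hand_in())"
```

```text
the job is handed in; nothing more can be done
None
```

The release plate is pushed fully in and the battery door stands ajar. The job was handed in at about 7.2 s on the robot's clock, and no verdict came back.

**Finding the plate:** Its outline showed in the near strip in both the top and wrist pictures, at about (0.536, -0.083). I pressed there directly with the closed fingertips and did not feel along the strips. It gave way under about 3 N.

**Pushing it in:** The fingertips stopped firmly at z = 0.068 m. That is the full 5.5 mm of travel, and the largest force I read was about 15 N.

**Last checks:**
- **Plate:** the depth picture put it about 5–6 mm below the strip after the fingers had left.
- **Door:** its slope in the depth picture is about 0.46 rad. At no point did the arm go near it.
- **Bystanders:** the tape, jar, cup, brush and carton measured within 2 mm of their starting places. I did not re-measure the glue stick because the arm hid it from the top camera. In the last scene picture it stands upright in its place.
- **Robot:** it ended about 0.23 m above the table, touching nothing, with the wrist force at noise level.

No check failed or disagreed.

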